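# Release a bobbin from the lever dispenser and ease its lid shut

## Task

Press the red lever of the green bobbin dispenser all the way down, so that its yellow lid swings up, and keep it down until the red bobbin has rolled out and lies still in the front tray. Then stay on the lever and ease it back up slowly, so that the lid comes down to fully shut without slamming. Push only on the lever with the fingertips: pick nothing up, leave the bobbin alone, and do not disturb the things standing round the dispenser.

Things in the scene. Friction and masses are not known exactly. Their poses are not given: they have to be found in the camera images.
- dispenser: green bobbin dispenser fixed to the worktop, 225 x 84 x 107 mm high. Origin: on the worktop, mid-width, 125 mm behind its front edge; x points from tray to back, y to the lever's side, z up. Open tray from x = -117 to -28 mm, floor 20 to 31 mm and rims 40 mm above the worktop; behind it the housing with a sloping chute, x = -25 to 95 mm
- tray (a point): point on the tray's floor, 12 mm inside its front lip, where the bobbin comes to lie
- lever_pad (a point): centre of the top of the red pad (36 x 34 mm, 8 mm thick) at the lever's end; moves with the lever. At rest it is 95 mm above the worktop, at x = -147, y = +78 mm of the dispenser; fully down 35 mm. It moves nearly straight down, on an arc of 150 mm radius about the pivot (x 0, y 48, z 65 mm). Press it near its centre from above
- press_lever (a joint): lever angle, rad: 0 at rest (up), 0.40 at the stop, fully down. A spring drives it back up hard: it takes about 3 N at the pad to start it and 5 to 6 N to hold it fully down; if let go it flies up
- lid_flap (a joint): angle of the yellow lid (62 x 50 mm, hinged along its top edge 94 mm above the worktop), linked to the lever inside the housing: always 3.25 times the lever angle, so 0 shut, 1.3 rad fully open. The bobbin gets out at about 0.8 rad
- lid_edge (a point): middle of the lid's lower edge; it swings out toward the tray and up as the lid opens
- red_bobbin: red bobbin, 21 mm in diameter, 12 mm wide, behind the shut lid on the chute, standing on its rim. Origin: centre of one of its flat faces; z is its axle
- thread_cone: bystander: orange thread cone beside the dispenser (on its lever side), 66 mm wide, 105 mm high, origin under its centre
- needle_carton: bystander: small flat red carton on the lever side of the dispenser, 40 x 62 x 14 mm, origin under its centre
- oil_bottle: bystander: oil bottle with red spout, 45 mm wide, 148 mm high, origin under its centre
- blue_bobbin: bystander: blue bobbin lying flat in front of the tray, 21 mm wide, 12 mm high, origin under its centre

How it is judged:
By the outcome, as a careful person would: the job done as asked, in the order asked, and still so for the second after the job is handed in, with the robot touching nothing.
It also fails if it takes over 38 s, if anything falls off the work surface, if the arm or the gripper's body presses on something with over 40 N, if the wrist force passes 120 N, or if a joint passes its speed limit or range.

## Robot

A 7-joint arm with a two-finger parallel gripper is mounted at the origin on a cart in front of the work surface, level with it; the furniture and walls round the work are solid. World frame = base frame: x ahead of the robot, y to its left, z up, the work surface at z = 0. Lengths are in m, angles in rad, forces in N, time in s.
With the tool pointing down it reaches from about 0.4 to 0.85 m from the base axis. Payload 10.4 kg.
Tool frame: the origin (TCP) lies midway between the tips of the shut fingers; the grasp point (between the pads) lies 19 mm behind it; z points along the fingers, y is the line along which they close (so a half turn about z gives the same grasp; the last joint's range is limited). The gripper opens to 87 mm and grips with 3 to 60 N. Pads are 19 mm wide; open, the fingers measure 117 mm over their backs; the gripper's body (75 mm by 190 mm) begins 51 mm behind the grasp point.
Start: joints at [1.249, 0.332, -0.065, 1.46, 0.022, 1.35, -0.088], TCP at [0.184, -0.597, 0.223] pointing down, gripper open.
Joint ranges: [-2.6, 2.6], [-0.5, 2.12], [-1.47, 1.34], [0.16, 2.42], [-1.27, 4.41], [0.06, 2.06], [-2.6, 2.6]. Speed limits (rad/s): [2.22, 2.22, 2.79, 2.79, 3.14, 3.14, 3.14].

## Interface

Orientations are given as a unit quaternion [x, y, z, w].
In Python, from bench import r gives the robot as it stands.
- The arm moves only by the tool move_arm, never from a script. Its argument "targets" is a list of rows, each a list of 3 entries, a list of its own where there are three numbers: the shift along the tool's x, y, z in cm, then the turn, a rotation vector about the tool's x, y, z in rad, then the opening in per cent of the stroke, from 0 (shut) to 100 (fully open). In form: [[[x, y, z], [wx, wy, wz], gripper], ...]. A call has 1 to 20 rows; each row shifts and turns the commanded pose from where the row before left it, along the tool's axes as they then stand; what a row does not reach is not made up. A row lasts 1/8 s, in which the tool goes at most 62.5 mm and 10.7 degrees, less where a joint would pass 70% of its speed; a pose out of reach is approached as far as the arm can. A call with a gripper value outside its range is refused whole. The fingers move at their own pace and stop on an object; "grip_force" is the grip in N (left out, the last holds). Time passes only in rows, so rows that do not move let the fingers close. It gives the time, the measured TCP pose, the force, the opening and the grip force at its end, in the units of the state.
- r.read_state(): the state, without advancing time (a new reading comes with each control period).
- r.camera(name): name is "scene" or "top" or "wrist"; returns a dict with "image" (400x640x3 uint8, blue, green, red), "vertical_fov" (degrees; the focal length in pixels is half the picture's height over the tangent of half this angle, whatever the lens; pixels are square), "cx", "cy" (the principal point, pixels), "k1" (the pictures are not rectified: a ray, as slopes to the right and down, at radius r is drawn at 1 + k1 r^2 times it, then the intrinsics apply), "cam_to_world" (4x4, takes a point from camera to world coordinates). Camera axes: x right, y down, z forward; pixel columns grow to the right and rows downward; lengths in m; the calibration is good to about 2 mm. A picture is of the moment at which its call begins. There is no depth.
- r.close_job(): hands the job in; it is judged then, once.
The state is a dict: "time": time; "joint_positions": joint angles; "joint_vel": joint speeds; "joint_torque": joint torques, N m; "ee_pos": TCP position; "eef_rot": TCP orientation; "ft_force": force on the tool from outside, world axes, zero at the start; "torque": the same for the moment, N m; "width": finger opening in m; "grip_force": force on a finger pad.
Only numpy, scipy, OpenCV 4.12 (cv2) and the standard library are available. Lean on these libraries where they do the work, as an engineer would, in place of code of your own. Each camera call takes 0.05 s, during which the arm holds its last target. There are 200 camera calls.

## Working session

There is one attempt and no reset: what is moved stays moved. The work goes in short steps, Python scripts to look and compute and a tool call to move; the robot and the scene stay as the last step left them, time stands still between calls to the robot, and variables do not carry over. Pictures are saved under pics/ and viewed, at most 10 in all, crops included, and the job is handed in when it is done.

Besides the shell and the picture viewer there is one more tool, called as name(argument=value, ...) on one line, values as JSON. move_arm: Moves the arm, as the interface text tells. Its arguments: {"type":"object","properties":{"targets":{"type":"array"},"grip_force":{"type":"number"}},"required":["targets"]}

```bash
mkdir -p pics; cat > h.py <<'E'
import numpy as np, cv2
from bench import r
def cam(n,f=None):
    c=r.camera(n)
    if f: cv2.imwrite('pics/'+f,c['image'])
    return c
def K(c):
    f=200/np.tan(np.radians(c['vertical_fov'])/2)
    return np.array([[f,0,c['cx']],[0,f,c['cy']],[0,0,1.]]),np.array([c['k1'],0,0,0,0.])
def ray(c,u,v):
    k,d=K(c); p=cv2.undistortPoints(np.array([[[u,v]]],float),k,d)[0,0]
    M=np.array(c['cam_to_world']); return M[:3,3],M[:3,:3]@np.array([p[0],p[1],1])
def onz(c,u,v,z):
    o,d=ray(c,u,v); return o+d*(z-o[2])/d[2]
def proj(c,P):
    k,d=K(c); M=np.linalg.inv(np.array(c['cam_to_world']))
    q=(M[:3,:3]@np.array(P,float).T).T+M[:3,3]
    return cv2.projectPoints(q.reshape(-1,1,3),np.zeros(3),np.zeros(3),k,d)[0][:,0]
E
python3 - <<'E'
from h import *
a=cam('top','top.png');b=cam('scene','scene.png')
import pickle;pickle.dump((a,b),open('c.pkl','wb'))
print(r.read_state())
E
```

```text
{'time': 0.1, 'joint_positions': array([ 1.24940808,  0.33278683, -0.06468406,  1.46085362,  0.02159658,
        1.34986997, -0.08848211]), 'joint_vel': array([ 0.00055385, -0.00082515, -0.0010057 , -0.00346948,  0.00118466,
        0.00037462, -0.00168196]), 'joint_torque': array([ 1.58168521e-03, -6.24546790e+01,  2.52432190e-02, -3.90720499e+01,
       -6.13384950e-02,  3.67127394e-02,  6.00308249e-05]), 'ee_pos': array([ 0.18386754, -0.59699238,  0.22184886]), 'eef_rot': array([ 9.88859675e-01,  1.48849487e-01, -1.18702727e-04, -5.99693699e-04]), 'ft_force': array([-0.00294149,  0.30511594,  0.21017635]), 'torque': array([ 0.0354101 , -0.02683289,  0.06159605]), 'grip_force': 0.0, 'width': 0.08696327907164328}
```

View pics/top.png

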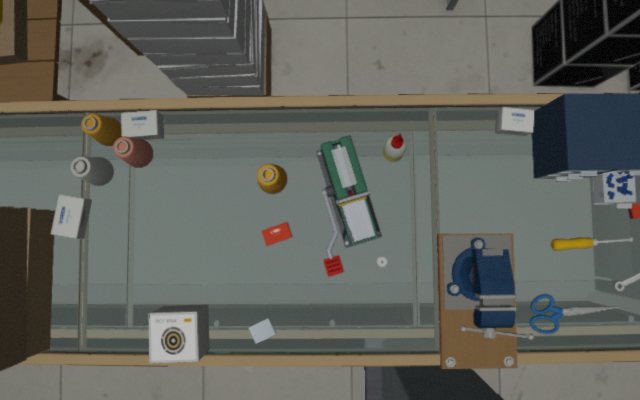

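View pics/scene.png

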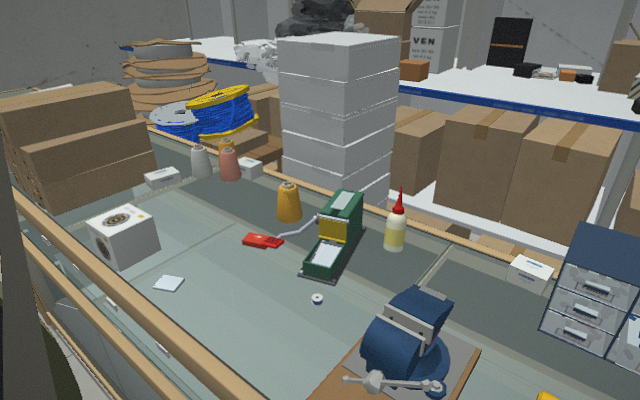

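The top view shows the red pad at about (334,266), the tray from about (345,245) to (381,236), and the housing back at about (320–355,140). The carton is at (277,233), the cone at (271,179), the bottle at (395,147) and the blue bobbin at (382,262).

```bash
python3 - <<'E'
from h import *
import pickle
from scipy.optimize import least_squares
a,b=pickle.load(open('c.pkl','rb'))
im=a['image'].astype(int)
m=((im[...,2]>130)&(im[...,1]<80)&(im[...,0]<80)).astype(np.uint8)
n,l,s,ce=cv2.connectedComponentsWithStats(m)
for i in range(1,n):
    if s[i,4]>30: print(s[i],ce[i], onz(a,*ce[i],.095).round(4))
    if s[i,4]>30 and 320<ce[i][0]<350: pad=ce[i]; print(cv2.minAreaRect(np.argwhere(l==i)[:,::-1].astype(np.float32)))
g=((im[...,1]>im[...,2]+25)&(im[...,1]>im[...,0]+10)); 
v=onz(a,*pad,.095)
for p in [(382,262)]: print('blue',onz(a,*p,.012).round(3))
for p in [(277,233)]: print('carton',onz(a,*p,.014).round(3))
print('cone',onz(a,271,179,.09).round(3),'front c',onz(a,345,245,.04),onz(a,381,236,.04),'back top',onz(a,320,143,.107),onz(a,353,136,.107))
big=cv2.resize(a['image'][120:290,250:420],None,fx=3.5,fy=3.5,interpolation=cv2.INTER_CUBIC);cv2.imwrite('pics/z.png',big)
E
```

```text
[632 204   8  14 101] [635.79207921 210.13861386] [ 0.5675 -0.3076  0.095 ]
[262 222  29  24 379] [276.36939314 233.84432718] [0.5263 0.4228 0.095 ]
[324 256  19  20 183] [332.78688525 266.20765027] [0.4611 0.3099 0.095 ]
((332.9000244140625, 265.70001220703125), (17.076297760009766, 15.811387062072754), 71.56504821777344)
blue [0.463 0.202 0.012]
carton [0.527 0.43  0.014]
cone [0.638 0.434 0.09 ] front c [0.50116609 0.28289109 0.04      ] [0.51960307 0.20630882 0.04      ] back top [0.70796882 0.33342653 0.107     ] [0.72155574 0.26687624 0.107     ]
```

View pics/z.png

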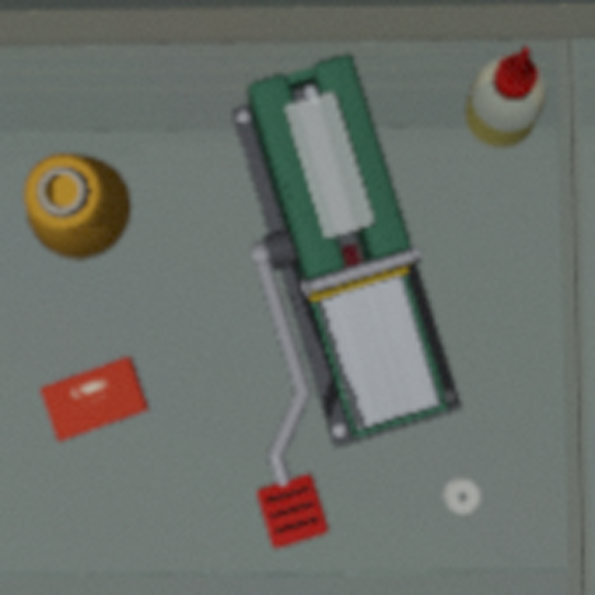

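The zoom shows the pad centred at (293,511), which is about (333.7,266) in the full picture. The world position is about (0.461, 0.308), with dispenser yaw about 13.5°. The tool yaw (17°) is already nearly aligned, and the route goes over the vise.

move_arm(targets=[[[3.6,-2.5,-1.4],[0,0,0],0],[[3.6,-2.5,-1.4],[0,0,0],0],[[3.6,-2.5,-1.4],[0,0,0],0],[[3.6,-2.5,-1.4],[0,0,0],0],[[3.6,-2.5,-1.4],[0,0,0],0],[[3.6,-2.5,-1.4],[0,0,0],0],[[3.6,-2.5,-1.4],[0,0,0],0],[[3.6,-2.5,-1.4],[0,0,0],0],[[3.6,-2.5,-1.4],[0,0,0],0],[[3.6,-2.5,-1.4],[0,0,0],0]], grip_force=20)

```text
time: 1.35
ee_pos: [0.455, -0.2512, 0.3628]
eef_rot: [0.989, 0.149, -0.0, 0.0]
ft_force: [0.4, -0.7, -1.2]
width: 0.0016
grip_force: 0.0
```

move_arm(targets=[[[1.4,-4.4,0],[0,0,0],0],[[1.4,-4.4,0],[0,0,0],0],[[1.4,-4.4,0],[0,0,0],0],[[1.4,-4.4,0],[0,0,0],0],[[1.4,-4.4,0],[0,0,0],0],[[1.4,-4.4,0],[0,0,0],0],[[1.4,-4.4,0],[0,0,0],0],[[1.4,-4.4,0],[0,0,0],0],[[1.4,-4.4,0],[0,0,0],0],[[1.4,-4.4,0],[0,0,0],0],[[1.4,-4.4,1],[0,0,0],0],[[1.4,-4.4,2],[0,0,0],0],[[0,0,3],[0,0,-0.06],0],[[0,0,3],[0,0,0],0],[[0,0,3],[0,0,0],0],[[0,0,2],[0,0,0],0],[[0,0,0],[0,0,0],0]])

```text
time: 3.48
ee_pos: [0.4589, 0.3009, 0.2211]
eef_rot: [0.984, 0.178, -0.001, 0.001]
ft_force: [0.1, -1.0, 0.3]
width: 0.0008
grip_force: 0.0
```

```bash
python3 - <<'E'
from h import *
from scipy.spatial.transform import Rotation as R
c=cam('wrist','w.png'); s=r.read_state(); print(s['ee_pos'],R.from_quat(s['eef_rot']).as_matrix().round(3),s['joint_positions'].round(2))
im=c['image'].astype(int)
m=((im[...,2]>110)&(im[...,1]<70)&(im[...,0]<70)).astype(np.uint8)
n,l,st,ce=cv2.connectedComponentsWithStats(m)
for i in range(1,n):
    if st[i,4]>100: print(st[i],ce[i],onz(c,*ce[i],.095).round(4))
print(proj(c,[[.461,.308,.095]]))
E
```

```text
[0.45937708 0.30143854 0.22239797] [[ 0.936  0.351 -0.001]
 [ 0.351 -0.936 -0.   ]
 [-0.001  0.    -1.   ]] [ 0.13  0.29 -0.94  1.62  0.24  1.35 -2.06]
[252  67  14  30 104] [263.14423077  82.875     ] [0.5353 0.3877 0.095 ]
[300 165  34  36 867] [316.44982699 182.86851211] [0.4638 0.3093 0.095 ]
[[316.67531836 185.8212346 ]]
```

View pics/w.png

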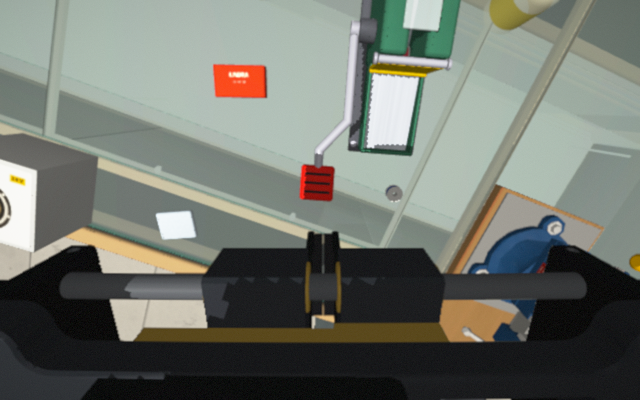

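The wrist view shows the pad at (317,183), which is world (0.4635, 0.309) and agrees with the top view. Next I centre over it and descend to just above it.

move_arm(targets=[[[0.5,-0.6,3],[0,0,0.12],0],[[0,0,3],[0,0,0],0],[[0,0,3],[0,0,0],0],[[0,0,2],[0,0,0],0],[[0,0,0.5],[0,0,0],0],[[0,0,0],[0,0,0],0],[[0,0,0],[0,0,0],0]])

```text
time: 4.4
ee_pos: [0.4627, 0.3094, 0.1087]
eef_rot: [0.993, 0.119, 0.001, -0.0]
ft_force: [-0.5, -0.3, 1.3]
width: 0.0003
grip_force: 0.0
```

```bash
python3 - <<'E'
from h import *
c=cam('top'); s=r.read_state(); print(s['ee_pos'],s['ft_force'],s['eef_rot'])
d=cam('scene')
z=lambda i,a,b,x,y:cv2.resize(i[b:y,a:x],(400,400),interpolation=cv2.INTER_CUBIC)
w=cam('wrist')
cv2.imwrite('pics/p2.png',np.hstack([z(w['image'],260,80,440,260),z(d['image'],230,170,370,310)]))
E
```

```text
[0.46264365 0.30937518 0.10851475] [-0.30505248 -0.26617053  0.37118657] [ 9.92883999e-01  1.19083241e-01  7.06514749e-04 -2.17548643e-04]
```

View pics/p2.png

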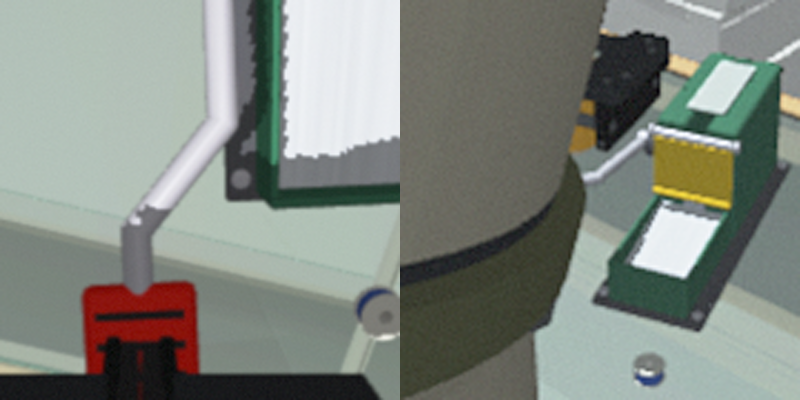

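The fingers sit centrally over the pad. The black block at scene pixel (310,200) should be one end of the gripper body, so I'll check that by projection.

```bash
python3 - <<'E'
from h import *
c=cam('scene')
R=np.array([[.972,.237],[.237,-.972]])
for x,y,z in [(0.037,.095,.18),(.037,-.095,.18),(.037,.095,.25),(-.037,.095,.18),(.037,-.095,.25)]:
    p=np.r_[np.array([.4627,.3094])+R@[x,y],z]; print(p.round(3),proj(c,[p])[0].round())
print('cone',proj(c,[[.638,.434,0],[.638,.434,.105]]))
E
```

```text
[0.521 0.226 0.18 ] [325. 202.]
[0.476 0.411 0.18 ] [237. 183.]
[0.521 0.226 0.25 ] [325. 166.]
[0.449 0.208 0.18 ] [306. 222.]
[0.476 0.411 0.25 ] [233. 149.]
cone [[288.05039844 221.70506525]
 [286.00303636 184.41334803]]
```

It is the gripper body. Now I press.

move_arm(targets=[[[0,0,0.5],[0,0,0],0],[[0,0,0.5],[0,0,0],0],[[0,0,0.5],[0,0,0],0],[[0,0,0.5],[0,0,0],0],[[0,0,0.5],[0,0,0],0],[[0,0,0.5],[0,0,0],0],[[0,0,0.5],[0,0,0],0],[[0,0,0.5],[0,0,0],0],[[0,0,0.5],[0,0,0],0],[[0,0,0.5],[0,0,0],0],[[0,0,0.5],[0,0,0],0],[[0,0,0.5],[0,0,0],0],[[0,0,0.5],[0,0,0],0],[[0,0,0.4],[0,0,0],0],[[0,0,0],[0,0,0],0],[[0,0,0],[0,0,0],0]])

```text
time: 6.6
ee_pos: [0.4635, 0.3094, 0.039]
eef_rot: [0.993, 0.119, 0.001, -0.0]
ft_force: [1.3, 0.9, 5.1]
width: 0.0006
grip_force: 2.6
```

Force is 5 N with about 4 mm to go, so I press on gently to the stop.

move_arm(targets=[[[0,0,0.2],[0,0,0],0],[[0,0,0.2],[0,0,0],0],[[0,0,0.1],[0,0,0],0],[[0,0,0],[0,0,0],0],[[0,0,0],[0,0,0],0],[[0,0,0],[0,0,0],0]])

```text
time: 7.35
ee_pos: [0.4642, 0.3098, 0.0361]
eef_rot: [0.993, 0.119, 0.002, -0.0]
ft_force: [-4.7, -5.3, 28.3]
width: 0.0004
grip_force: 14.7
```

```bash
python3 - <<'E'
from h import *
z=lambda i,a,b,x,y:cv2.resize(i[b:y,a:x],(400,400),interpolation=cv2.INTER_CUBIC)
w=cam('wrist')
d=cam('scene'); s=r.read_state(); print(s['ee_pos'],s['ft_force'])
cv2.imwrite('pics/p3.png',np.hstack([z(w['image'],260,80,440,260),z(d['image'],260,180,370,290)]))
E
```

```text
[0.46417143 0.3097487  0.03614091] [-4.54117236 -4.60828319 28.7736822 ]
```

View pics/p3.png

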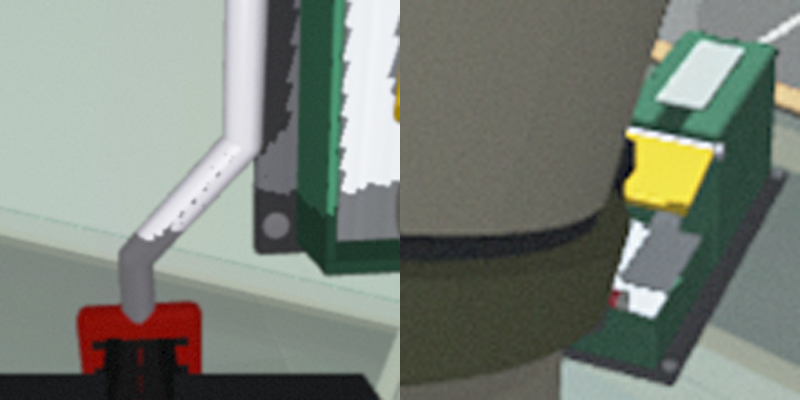

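The lever is on its stop (28 N), the lid is open, and the bobbin shows at about (618,298) in the right crop, in the tray. I ease the force slightly and wait for it to settle.

move_arm(targets=[[[0,0,-0.1],[0,0,0],0],[[0,0,0],[0,0,0],0],[[0,0,0],[0,0,0],0],[[0,0,0],[0,0,0],0],[[0,0,0],[0,0,0],0],[[0,0,0],[0,0,0],0],[[0,0,0],[0,0,0],0],[[0,0,0],[0,0,0],0],[[0,0,0],[0,0,0],0],[[0,0,0],[0,0,0],0],[[0,0,0],[0,0,0],0],[[0,0,0],[0,0,0],0]])

```text
time: 8.95
ee_pos: [0.4641, 0.3097, 0.0365]
eef_rot: [0.993, 0.119, 0.002, -0.0]
ft_force: [-0.8, -2.2, 20.3]
width: 0.0002
grip_force: 10.6
```

```bash
python3 - <<'E'
from h import *
z=lambda i,a,b,x,y:cv2.resize(i[b:y,a:x],(400,400),interpolation=cv2.INTER_CUBIC)
w=cam('wrist')
d=cam('scene'); s=r.read_state(); print(s['time'],s['ee_pos'],s['ft_force'])
for k in range(4): e=cam('scene')
w2=cam('wrist')
f=lambda p,q,a,b,x,y: np.abs(p['image'][b:y,a:x].astype(int)-q['image'][b:y,a:x]).max()
print(f(d,e,310,210,350,290),f(w,w2,380,60,520,220))
cv2.imwrite('pics/p4.png',np.hstack([z(w['image'],370,30,530,190),z(d['image'],290,200,370,280)]))
E
```

```text
9.05 [0.46408294 0.30966404 0.03649342] [-2.03744913 -3.36578272 20.51651444]
15 11
```

View pics/p4.png

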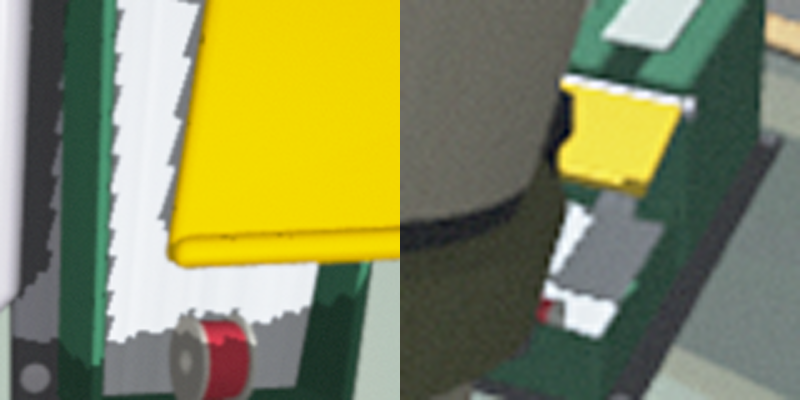

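The bobbin stands against the front lip (left crop (210,360)). Frame differences are at noise level, so it is still. Now the slow ease-up.

move_arm(targets=[[[0,0,-0.08],[0,0,0],0],[[0,0,-0.12],[0,0,0],0],[[0,0,-0.14],[0,0,0],0],[[0,0,-0.14],[0,0,0],0],[[0,0,-0.14],[0,0,0],0],[[0,0,-0.14],[0,0,0],0],[[0,0,-0.14],[0,0,0],0],[[0,0,-0.14],[0,0,0],0],[[0,0,-0.14],[0,0,0],0],[[0,0,-0.14],[0,0,0],0],[[0,0,-0.14],[0,0,0],0],[[0,0,-0.14],[0,0,0],0],[[0,0,-0.14],[0,0,0],0],[[0,0,-0.14],[0,0,0],0],[[0,0,-0.14],[0,0,0],0],[[0,0,-0.14],[0,0,0],0],[[0,0,-0.14],[0,0,0],0],[[0,0,-0.14],[0,0,0],0],[[0,0,-0.14],[0,0,0],0],[[0,0,-0.14],[0,0,0],0]])

```text
time: 11.8
ee_pos: [0.4622, 0.309, 0.0618]
eef_rot: [0.993, 0.119, 0.0, 0.0]
ft_force: [-1.6, -0.5, 3.8]
width: 0.0006
grip_force: 2.1
```

move_arm(targets=[[[0,0,-0.14],[0,0,0],0],[[0,0,-0.14],[0,0,0],0],[[0,0,-0.14],[0,0,0],0],[[0,0,-0.14],[0,0,0],0],[[0,0,-0.14],[0,0,0],0],[[0,0,-0.14],[0,0,0],0],[[0,0,-0.14],[0,0,0],0],[[0,0,-0.14],[0,0,0],0],[[0,0,-0.14],[0,0,0],0],[[0,0,-0.12],[0,0,0],0],[[0,0,-0.12],[0,0,0],0],[[0,0,-0.12],[0,0,0],0],[[0,0,-0.12],[0,0,0],0],[[0,0,-0.12],[0,0,0],0],[[0,0,-0.12],[0,0,0],0],[[0,0,-0.12],[0,0,0],0],[[0,0,-0.12],[0,0,0],0],[[0,0,-0.1],[0,0,0],0],[[0,0,-0.1],[0,0,0],0],[[0,0,-0.1],[0,0,0],0]])

```text
time: 14.3
ee_pos: [0.4622, 0.309, 0.087]
eef_rot: [0.993, 0.119, -0.0, 0.0]
ft_force: [2.2, 0.4, 3.2]
width: 0.0006
grip_force: 1.4
```

move_arm(targets=[[[0,0,-0.06],[0,0,0],0],[[0,0,-0.06],[0,0,0],0],[[0,0,-0.06],[0,0,0],0],[[0,0,-0.06],[0,0,0],0],[[0,0,-0.06],[0,0,0],0],[[0,0,-0.06],[0,0,0],0],[[0,0,-0.06],[0,0,0],0],[[0,0,-0.06],[0,0,0],0],[[0,0,-0.06],[0,0,0],0],[[0,0,-0.06],[0,0,0],0],[[0,0,-0.06],[0,0,0],0],[[0,0,-0.06],[0,0,0],0],[[0,0,-0.06],[0,0,0],0],[[0,0,-0.06],[0,0,0],0],[[0,0,-0.06],[0,0,0],0],[[0,0,-0.06],[0,0,0],0],[[0,0,-0.06],[0,0,0],0],[[0,0,-0.06],[0,0,0],0],[[0,0,-0.06],[0,0,0],0],[[0,0,-0.06],[0,0,0],0]])

```text
time: 16.8
ee_pos: [0.4616, 0.3087, 0.0985]
eef_rot: [0.993, 0.119, -0.001, 0.0]
ft_force: [0.1, 0.0, -0.3]
width: 0.0004
grip_force: 0.0
```

move_arm(targets=[[[0,0,-0.1],[0,0,0],0],[[0,0,-0.1],[0,0,0],0],[[0,0,-0.1],[0,0,0],0],[[0,0,-0.2],[0,0,0],0],[[0,0,-0.5],[0,0,0],0],[[0,0,-1],[0,0,0],0],[[0,0,-2],[0,0,0],0],[[0,0,-2],[0,0,0],0],[[0,0,-2],[0,0,0],0],[[0,0,-1],[0,0,0],0],[[0,0,0],[0,0,0],0],[[0,0,0],[0,0,0],0]])

```text
time: 18.3
ee_pos: [0.4619, 0.3087, 0.1883]
eef_rot: [0.993, 0.119, -0.0, 0.0]
ft_force: [-0.0, 0.3, 0.2]
width: 0.0002
grip_force: 0.0
```

```bash
python3 - <<'E'
from h import *
z=lambda i,a,b,x,y:cv2.resize(i[b:y,a:x],(400,400),interpolation=cv2.INTER_CUBIC)
w=cam('wrist');d=cam('scene'); s=r.read_state(); print(s['time'],s['ee_pos'],s['ft_force'])
cv2.imwrite('pics/p5.png',np.hstack([z(w['image'],260,30,460,230),z(d['image'],260,170,370,280)]))
E
```

```text
18.4 [0.46186196 0.3087403  0.18818272] [-0.05714194  0.58407931 -0.63463967]
```

View pics/p5.png

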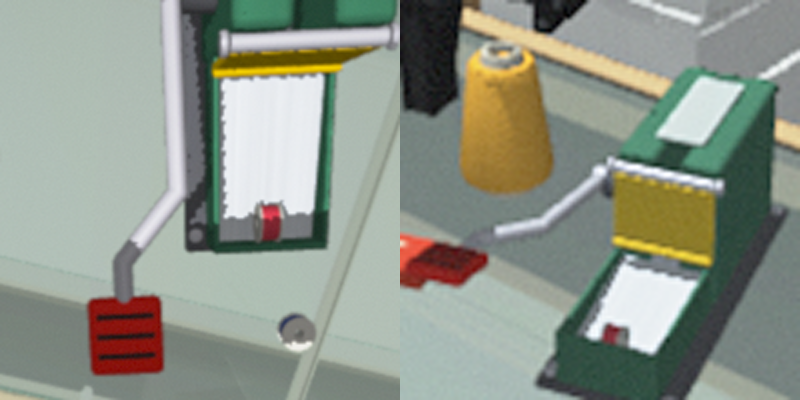

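The lid is shut, the lever is up, the bobbin lies in the front tray at crop (268,222), and the bystanders are undisturbed. I hand the job in.

```bash
python3 -c "
from bench import r
print(r.close_job())"
```

```text
the job is handed in; nothing more can be done
None
```

Job handed in at about 18.4 s: I pressed the lever to its stop and held it until the red bobbin lay still in the front tray, then eased it up until the lid shut; the things around the dispenser look undisturbed.

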